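# Push the candle tins into line at the stop

### The arm

A 6-joint arm with a two-finger parallel gripper is mounted at the origin on the work surface. World frame = base frame: x ahead of the robot, y to its left, z up, the work surface at z = 0. Lengths are in mm, angles in rad, forces in N, time in s.
With the tool pointing down it reaches from about 275 to 825 mm from the base axis. Payload 5.2 kg.
Tool frame: the origin (TCP) lies at the very end of the fingers, on their centre line; the grasp point (between the pads) lies 19 mm behind it; z points along the fingers, y is the line along which they close (so a half turn about z gives the same grasp; the last joint's range is limited). The gripper opens to 93 mm and grips with 3 to 60 N. Pads are 15 mm wide; open, the fingers measure 128 mm over their backs; the gripper's body (75 mm by 188 mm) begins 65 mm behind the grasp point.
Start: joints at [-1.507, 0.259, 1.535, -0, 1.348, -0.203], TCP at [145.026, -530.539, 192.853] pointing down, gripper open.
Joint ranges: [-3.14, 3.14], [-0.91, 2.08], [0.19, 2.58], [-1.22, 4.36], [0.22, 2.71], [-3.12, 3.12]. Speed limits (rad/s): [2.57, 2.57, 3.14, 3.14, 3.14, 3.14].

### API

Orientations are given as [roll, pitch, yaw] about the fixed x, y, z axes, in that order (R = Rz(yaw) Ry(pitch) Rx(roll)).
In Python, from bench import robot gives the robot as it stands. The module is installed in compiled form; this text tells all that it offers. Calls block until the motion is done:
- robot.move_ptp(position, orientation): joint-space move of the TCP to a pose.
- robot.move_linear(position, ori=None, speed=150, f_stop=None): straight line of the TCP; ori=None keeps the orientation; speed is the mean speed in mm/s. With f_stop (N) it stops when the force on the tool has changed by that much, and returns True; else False.
- robot.move_j(angles): joint-space move.
- robot.move_gripper(opening): opening from 0.0 (shut) to 1.0 (fully open); the grip force is fixed at half the most; returns when the fingers have stopped.
- robot.sleep(seconds).
- robot.inverse_kinematics(position, orientation): joint angles nearest the present ones, or None.
- robot.get_image(name): name is "scene" or "top"; returns a dict with "img" (384x512x3 uint8, blue, green, red), "fovy" (degrees; the focal length in pixels is half the picture's height over the tangent of half this angle, whatever the lens; pixels are square), "cx", "cy" (the principal point, pixels), "eye" and "orientation" of the camera in the world. Camera axes: x right, y down, z forward; pixel columns grow to the right and rows downward; lengths in mm; the calibration is good to about 2 mm. A picture is of the moment at which its call begins. There is no depth.
A pose or a line that the arm cannot do raises robot.MotionError and nothing moves.
- robot.hand_in(): hands the job in; it is judged then, once.
Readings, each from a call of its own:
- robot.current_t(): time.
- robot.current_qpos(): joint angles.
- robot.current_joint_vel(): joint speeds.
- robot.current_joint_efforts(): joint torques, N m.
- robot.current_tcp_pos(): TCP position.
- robot.current_eef_rot(): TCP orientation.
- robot.current_contact_force(): force on the tool from outside, world axes, zero at the start.
- robot.current_ft_torque(): the same for the moment, N m.
- robot.current_gripper_width(): opening from 0.0 (shut) to 1.0 (fully open).
- robot.current_finger_force(): force on a finger pad.
Only numpy, scipy, OpenCV 4.12 (cv2) and the standard library are available. Lean on these libraries where they do the work, as an engineer would, in place of code of your own. Each camera call takes 0.05 s, during which the arm holds its last target. There are 200 camera calls.

### The job

Two wax-filled candle tins stand loose on the bench in front of the wooden batten. Push each of them along the bench, without lifting or tipping it, until it rests against the batten in the middle of a blue spot, one tin to each spot, whichever you like. Leave the tin that already stands at the batten, the white mug and the wooden spoon where they are.

Things in the scene. Friction and masses are not known exactly. Their poses are not given: they have to be found in the camera images.
- batten: light-wood batten fixed to the bench, the stop: 45 mm deep, 500 mm long, 32 mm high. Origin: mid-length, at bench level on the face towards the robot; x points away from the robot, square to that face; y runs along it; yaw up to 9 degrees. Three places along its y, at -140, 0 and +140 mm: one is taken by done_tin, the others are the blue spots
- spot_1: one of two free places at the batten: a flat blue painted disc on the bench, 112 mm across, with a blue patch on the batten's top right beyond it. Paint-thin. Origin: centre of the disc, at bench level, 49.5 mm before the batten's face, so a tin that stands centred on it touches the batten
- spot_2: one of two free places at the batten: a flat blue painted disc on the bench, 112 mm across, with a blue patch on the batten's top right beyond it. Paint-thin. Origin: centre of the disc, at bench level, 49.5 mm before the batten's face, so a tin that stands centred on it touches the batten. Either of the spots may be left or right
- tin_a: loose tin to be pushed, brass-coloured side, 99 mm across, 50 mm tall, about 0.4 kg, filled with wax and a coil of cardboard, a 16 x 4 x 10 mm cardboard wick standing up on top (60 mm overall); too wide for the gripper. Origin: centre of its underside; z up. It slides on the bench with some 1.5 to 5 N. It stands between the robot and the batten, left or right
- tin_b: loose tin to be pushed, plain steel side, otherwise the same as tin_a: 99 mm across, 50 mm tall, about 0.4 kg, filled with wax and a coil of cardboard, a 16 x 4 x 10 mm cardboard wick standing up on top (60 mm overall); too wide for the gripper. Origin: centre of its underside; z up
- done_tin: bystander: a plain steel tin of the same kind and size as tin_b, which already stands at the batten and stays; 99 mm across, 50 mm tall, about 0.4 kg, filled with wax and a coil of cardboard, a 16 x 4 x 10 mm cardboard wick standing up on top (60 mm overall); too wide for the gripper. Origin: centre of its underside; z up
- mug: bystander: white mug, 84 mm across, 85 mm tall, with a handle, at the left of the work. Origin: centre of its underside
- spoon: bystander: wooden spoon 240 mm long, lying flat at the right of the work. Origin: on its underside near the middle, x along it

How it is judged:
By the outcome, as a careful person would: the job done as asked, in the order asked, and still so for the second after the job is handed in, with the robot touching nothing.
It also fails if it takes over 72 s, if anything falls off the work surface, if the arm or the gripper's body presses on something with over 40 N, if the wrist force passes 120 N, or if a joint passes its speed limit or range.

## Working session

There is one attempt and no reset: what is moved stays moved. The work goes in short steps, each a Python script; the robot and the scene stay as the last script left them, time stands still between calls to the robot, and variables do not carry over. Pictures are saved under pics/ and viewed, at most 10 in all, crops included, and the job is handed in when it is done.

```bash
mkdir -p pics
cat > h.py <<'E'
import numpy as np, cv2
from bench import robot
from scipy.spatial.transform import Rotation as R
def shot(n,f=None):
    d=robot.get_image(n)
    if f: cv2.imwrite('pics/'+f,d['img'])
    return d
def ray(d,uv,z):
    uv=np.atleast_2d(np.asarray(uv,float)); f=d['img'].shape[0]/2/np.tan(np.radians(d['fovy'])/2)
    v=np.c_[(uv[:,0]-d['cx'])/f,(uv[:,1]-d['cy'])/f,np.ones(len(uv))]
    o=np.array(d['orientation']); M=R.from_euler('xyz',o).as_matrix() if o.shape==(3,) else o
    w=v@M.T; e=np.array(d['eye']); return e+w*((z-e[2])/w[:,2])[:,None]
E
python3 - <<'E'
from h import *
for n in('scene','top'):
    d=shot(n,n+'0.png'); print({k:v for k,v in d.items() if k!='img'})
print(robot.current_t(),robot.current_eef_rot())
E
```

```text
{'fovy': 50.83500409929525, 'cx': 254.18291708820487, 'cy': 195.774321241218, 'eye': array([1099.92125425,   23.75349451,  875.81654407]), 'orientation': array([-2.58155046, -0.00466021,  1.58670784])}
{'fovy': 42.34719506095089, 'cx': 259.67593001691824, 'cy': 191.43905406778075, 'eye': array([ 323.99678655,    7.6958235 , 1518.88020131]), 'orientation': array([-2.98507923, -0.00703777, -1.56939114])}
0.1 [-3.14001704e+00 -3.29496247e-04  2.66748661e-01]
```

View pics/scene0.png

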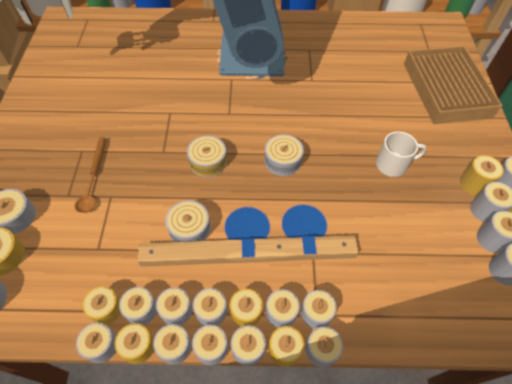

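View pics/top0.png

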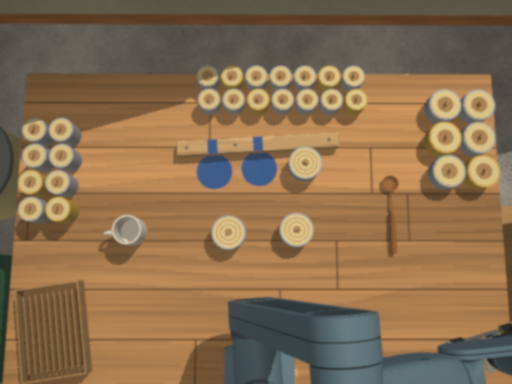

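The scene view (seen from beyond the batten) shows the brass tin at px (207,153), the steel tin at (284,152), the done tin at (188,220), and the spots at (247,223) and (304,221). In the top view these are brass (296,230), steel (228,233), done tin (305,163), and spots (259,168) and (214,171), with the mug at the left and the spoon at the right.

```bash
cat > meas.py <<'E'
from h import *
from scipy.optimize import least_squares
def circ(P,r=None):
    c=P.mean(0)
    s=least_squares(lambda p:np.hypot(*(P-p[:2]).T)-p[2],[*c,50],loss='soft_l1',f_scale=1.5).x
    return s
def spots(d):
    h=cv2.cvtColor(d['img'],cv2.COLOR_BGR2HSV); m=cv2.inRange(h,(100,150,60),(125,255,255))
    out=[]
    for c in cv2.findContours(m,0,cv2.CHAIN_APPROX_NONE)[0]:
        if 400<cv2.contourArea(c)<3000:
            P=ray(d,c[:,0],0)[:,:2]; s=circ(P); out.append(s)
    return out
def tins(d):
    h=cv2.cvtColor(d['img'],cv2.COLOR_BGR2HSV)
    m=cv2.inRange(h,(10,0,165),(40,125,255)); m=cv2.morphologyEx(m,cv2.MORPH_CLOSE,np.ones((5,5)));m=cv2.morphologyEx(m,cv2.MORPH_OPEN,np.ones((7,7)))
    out=[]
    for c in cv2.findContours(m,0,cv2.CHAIN_APPROX_NONE)[0]:
        if 400<cv2.contourArea(c)<3000:
            P=ray(d,c[:,0],50)[:,:2]; s=circ(P)
            if 280<s[0]<680 and abs(s[1])<330: out.append(np.r_[s,cv2.minEnclosingCircle(c)[0]])
    return out
if __name__=='__main__':
    np.set_printoptions(precision=1,suppress=True)
    for n in('top','scene'):
        d=shot(n); print(n,'spots',*spots(d)); print('tins',*tins(d))
        h=cv2.cvtColor(d['img'],cv2.COLOR_BGR2HSV)
        if n=='top':
            print(ray(d,[[178,142],[338,134],[178,156],[338,147]],32)); print(ray(d,[128,230],85),ray(d,[[389,186],[393,250]],0))
E
python3 meas.py
```

```text
top spots
tins [436.9  90.2  49.7 228.5 231.8] [ 445.  -112.6   49.4  296.6  229.1] [ 677.  -132.9   75.2  300.3  141.7]
[[ 712.3  249.5   32. ]
 [ 739.4 -244.8   32. ]
 [ 668.1  248.3   32. ]
 [ 698.  -243.8   32. ]]
[[436.6 378.   85. ]] [[ 581.9 -405.3    0. ]
 [ 383.8 -409.7    0. ]]
scene spots [639.    2.5  50.8] [629.6 142.3  50.9]
tins [ 647.3 -138.7   50.1  186.8  220.8] [ 444.1 -109.8   50.1  205.5  151. ] [434.4  92.8  49.4 283.  149.5]
```

Run:
```python
from meas import *
np.set_printoptions(precision=2,suppress=True)
d=shot('top'); im=d['img']; h=cv2.cvtColor(im,cv2.COLOR_BGR2HSV)
print(h[171,214],h[168,259],h[146,212])
cx=[]
def blues(d,z=0):
    h=cv2.cvtColor(d['img'],cv2.COLOR_BGR2HSV); m=cv2.inRange(h,(100,140,60),(125,255,255)); return m
for n,(op) in(('top',11),('scene',17)):
    d=shot(n); m=blues(d); m[:100]=0
    m=cv2.morphologyEx(m,cv2.MORPH_OPEN,cv2.getStructuringElement(cv2.MORPH_ELLIPSE,(op,op)))
    for c in cv2.findContours(m,0,cv2.CHAIN_APPROX_NONE)[0]:
        a=cv2.contourArea(c)
        if a<300: continue
        P=ray(d,c[:,0],0)[:,:2]; print(n,a,circ(P),P.min(0),P.max(0))
# batten edges top view, per column: front and back edges, wood brightness
d=shot('top'); print(*[ (u,d['img'][136:164,u].astype(int).sum(1).tolist()) for u in(190,235,280)],sep='\n')
# done tin
roi=d['img'][143:185,284:328]
c=cv2.HoughCircles(cv2.cvtColor(cv2.resize(roi,None,fx=4,fy=4,interpolation=cv2.INTER_CUBIC),cv2.COLOR_BGR2GRAY),cv2.HOUGH_GRADIENT,1,200,param1=100,param2=20,minRadius=55,maxRadius=75)
if c is not None: print(c,ray(d,c[0,:,:2]/4+[284-.375,143-.375],50))
cv2.imwrite('pics/crop.png',cv2.resize(d['img'][120:260,165:345],None,fx=4,fy=4,interpolation=cv2.INTER_CUBIC))
```

```text
[108 139 138] [108 140 138] [108 137 138]
scene 1042.5 [633.15   2.15  47.26] [587.2 -48.8] [678.69  54.27]
scene 1044.5 [624.46 142.07  47.96] [578.68  90.87] [668.13 194.33]
(190, [428, 419, 406, 400, 418, 447, 459, 457, 454, 457, 463, 464, 460, 463, 459, 440, 414, 387, 335, 277, 254, 264, 273, 278, 276, 277, 293, 341])
(235, [433, 456, 497, 502, 481, 454, 428, 389, 347, 349, 395, 432, 445, 442, 425, 381, 305, 263, 268, 274, 273, 274, 278, 289, 327, 376, 398, 406])
(280, [443, 454, 452, 452, 451, 451, 452, 451, 451, 451, 449, 448, 421, 347, 280, 259, 262, 271, 276, 278, 283, 305, 363, 422, 444, 445, 436, 423])
[[[84.5 78.5 64.1]]] [[ 645.7  -138.78   50.  ]]
```

View pics/crop.png

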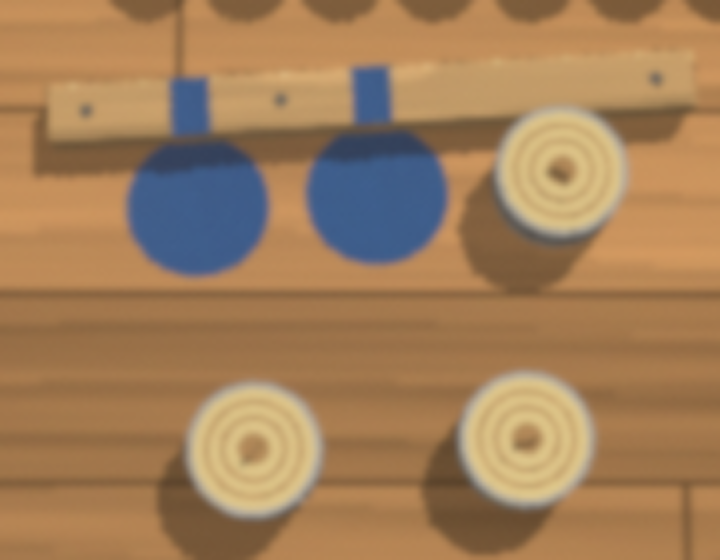

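The crop shows both discs whole, at crop px (198,208) and (377,196), with the batten's shadow across their far edges. I need a looser blue threshold for the top view.

```bash
cat > spots.py <<'E'
from meas import *
def spots2():
    d=shot('top'); h=cv2.cvtColor(d['img'],cv2.COLOR_BGR2HSV); m=cv2.inRange(h,(100,85,25),(128,255,255)); m[:120]=0; m[260:]=0
    m=cv2.morphologyEx(m,cv2.MORPH_OPEN,cv2.getStructuringElement(cv2.MORPH_ELLIPSE,(15,15)))
    r=[]
    for c in cv2.findContours(m,0,cv2.CHAIN_APPROX_NONE)[0]:
        P=ray(d,c[:,0],0)[:,:2]; r.append((circ(P),P.min(0),P.max(0)))
    return r
if __name__=='__main__':
    np.set_printoptions(precision=2,suppress=True)
    for r in spots2(): print(*r)
    # both-view consistency check for spots via front edge only is skipped; reach check
    for p in ([360,65],[370,-120],[590,140]):
        print(p,robot.inverse_kinematics([*p,12],[np.pi,0,0]),robot.inverse_kinematics([*p,12],[np.pi,0,np.pi/2]))
E
python3 spots.py
```

```text
[626.41 139.89  49.95] [577.27  89.92] [672.68 190.12]
[635.92  -0.17  49.81] [587.09 -50.49] [682.74  49.66]
[360, 65] [-0.13  0.17  2.19 -0.    0.79  1.44] [-0.13  0.17  2.19 -0.    0.79 -0.13]
[370, -120] [-0.6   0.21  2.14 -0.    0.8   0.97] [-0.6   0.21  2.14  0.    0.8  -0.6 ]
[590, 140] [ 0.05  0.53  1.61 -0.    1.01  1.62] [ 0.05  0.53  1.61 -0.    1.01  0.05]
```

```bash
cat > push.py <<'E'
from meas import *
np.set_printoptions(precision=1,suppress=True)
OFF=42.5; Z=10; YAW=0.068
N=np.array([np.cos(YAW),np.sin(YAW)])
SP={'b':np.array([628,140.7]),'a':np.array([637.5,1.0])}
def at(c,ang,back,z=Z): # TCP pose whose cradle centre is `back` behind point c
    u=np.array([np.cos(ang),np.sin(ang)]); return [*(np.array(c)-u*(OFF+back)),z]
def push(c,goal,stop=None,yaw=None,speed=50):
    c,goal=np.array(c),np.array(goal); v=goal-c; ang=np.arctan2(v[1],v[0]) if yaw is None else yaw
    o=[np.pi,0,ang]
    robot.move_ptp(at(c,ang,40,130),o); robot.move_linear(at(c,ang,40),speed=120)
    robot.move_linear(at(c,ang,8),speed=80)
    hit=robot.move_linear(at(goal,ang,0),speed=speed,f_stop=stop)
    print('hit',hit,'tcp',robot.current_tcp_pos(),'F',robot.current_contact_force(),'t',robot.current_t())
    p=robot.current_tcp_pos(); u=np.array([np.cos(ang),np.sin(ang)])
    robot.move_linear([*(p[:2]-u*35),Z],speed=80); robot.move_linear([*(p[:2]-u*35),130],speed=150)
def look(f=None):
    d=shot('scene',f); t=[np.r_[s[:2]-[0,1.2],s[2:]] for s in tins(d)]; print('tins',*t); return t
E
python3 - <<'E'
from push import *
robot.move_gripper(0.75)
push([435.7,91.5],SP['b']-25*N); look('s1.png')
E
```

```text
hit False tcp [562.1 127.4  10. ] F [-1.8  0.1 -0.7] t 8.8333
tins [ 647.8 -139.9   50.5  186.7  221.1] [603.7 138.5  49.4 304.6 206.8] [ 444.4 -111.    50.5  205.5  151. ]
```

View pics/s1.png

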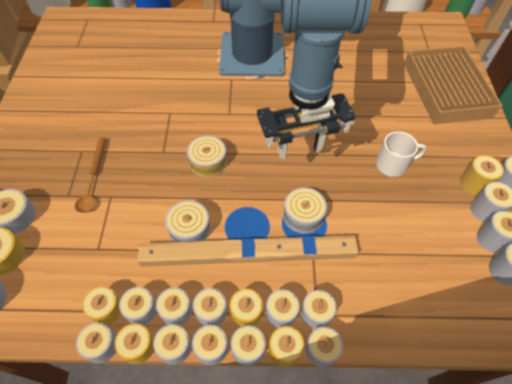

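The steel tin is at px (305,207), 25 mm short of the left spot as planned, and nothing else has moved.

Run:
```python
from push import *
push([603.5,138.8],SP['b']+8*N,stop=12,yaw=YAW,speed=30)
push([444.5,-111.2],SP['a']-25*N); look('s2.png')
```

```text
hit True tcp [585.7 137.8   9.3] F [-0.3  0.1  1.3] t 13.525
hit False tcp [577.  -24.1  10. ] F [-0.9 -0.9 -0.9] t 22.3583
tins [ 647.5 -139.8   50.4  186.8  221. ] [629.1 141.   49.3 306.  215.8] [614.8  -1.7  50.7 246.  210.4]
```

View pics/s2.png

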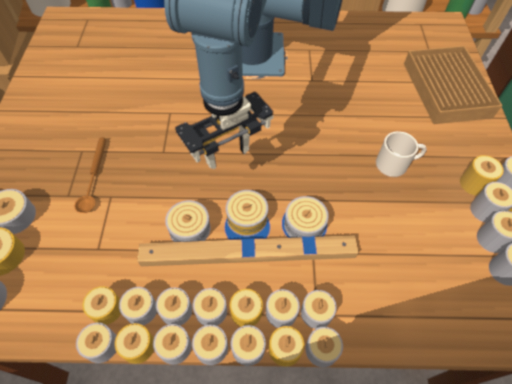

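The steel tin is at the batten on its spot, at px (306,216). The brass tin is at px (246,210), about 25 mm short of the middle spot.

Run:
```python
from push import *
push([613.5,-1.2],SP['a']+8*N+[0,.3],stop=12,yaw=YAW,speed=30)
robot.move_ptp([350,-250,200],[np.pi,0,0]); look()
d=shot('top','t3.png'); print(*tins(d)); 
for c in [(214,166),(260,163),(305,163)]:
    u,v=c[0]-24,c[1]-24; roi=d['img'][v:v+48,u:u+48]
    k=cv2.HoughCircles(cv2.cvtColor(cv2.resize(roi,None,fx=4,fy=4,interpolation=cv2.INTER_CUBIC),cv2.COLOR_BGR2GRAY),cv2.HOUGH_GRADIENT,1,200,param1=100,param2=15,minRadius=58,maxRadius=72)
    if k is not None: print(k[0],ray(d,k[0,:,:2]/4+[u-.375,v-.375],50))
cv2.imwrite('pics/t3c.png',cv2.resize(d['img'][120:260,165:345],None,fx=4,fy=4,interpolation=cv2.INTER_CUBIC)); print(robot.current_t())
```

```text
hit True tcp [594.2  -1.8   9.3] F [-0.3  0.4  0.6] t 27.275
tins [ 647.5 -140.    50.1  186.9  221. ] [639.4   0.3  50.1 246.  217. ] [629.4 140.9  49.1 306.2 215.9]

[[ 92.5 102.5  64.1]] [[629.4 139.6  50. ]]
[[ 90.5 104.5  64.7]] [[637.6   2.1  50. ]]
[[97.5 94.5 64.3]] [[ 645.7 -139.5   50. ]]
30.1417
```

View pics/t3c.png

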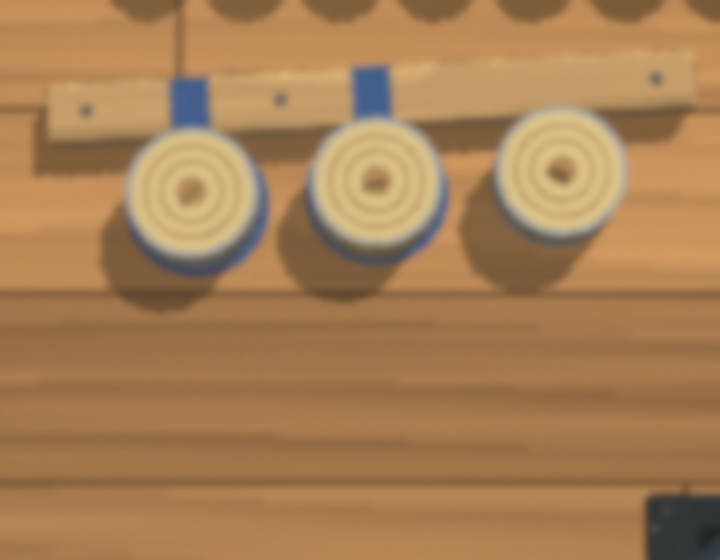

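The crop shows all three tins in line at the batten, with both spots covered at crop px (192,192) and (376,183). Both views put each tin within about 2 mm of its spot's centre.

```bash
python3 -c "
from bench import robot
print(robot.hand_in())"
```

```text
the job is handed in; nothing more can be done
None
```

I pushed both tins up against the batten, tin_b (steel) on the left spot and tin_a (brass) on the middle one, each within about 2 mm of its spot's centre. The done tin, mug and spoon were left where they stood, and I handed the job in at about 30 s.

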